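Fit the dough blade on the food processor's drive spindle

TASK

Get the food processor ready for kneading: take the grey dough blade off the slanting post of the drying stand, slide its hub down over the upright drive spindle in the processor's bowl, and turn it by feel until its slots find the drive lugs and it drops fully home, upright. Do not force or drop it, let go of it at the end, and leave the spice jar, the salt shaker and the mug where they stand.

Things in the scene. Friction and masses are not known exactly. Their poses are not given: they have to be found in the camera images.
- dough_blade: Grey plastic dough blade, loose, about 0.14 kg: a round hub 112 mm tall, 38 to 43 mm across, with two curved arms that reach 68 mm from the axis along +y and -y, 14 to 44 mm above the hub's lower end. Origin: middle of the lower end; z along the axis to the closed top. Bore from below 27 mm wide, 80 mm deep; three slots 10.5 mm wide, 13 mm high in the lower end, 120 degrees apart, one at +x.
- knob (a point): Middle of the dough blade's round ribbed grip knob (39 mm across, 32 mm tall), on the axis, 96 mm from the hub's lower end; axes as the blade's. At the start the blade hangs on the drying stand's slanting post, its axis leaning about 35 degrees, roughly to the robot's left.
- stand: White drying stand (fixed): drip tray 150 x 140 x 21 mm with a post that leans 35 degrees from vertical towards the tray's -x, and a steel slicing disc, 108 mm across, in a slot behind the post (top at 120 mm). Origin: under the middle of the tray.
- post_collar (a point): Middle of the slanting post's collar, on which the hub's lower end rests at the start. The post is 18 mm thick and reaches 62 mm into the bore from here, so the blade must be drawn off along its own axis by 65 mm or more. Axes as the stand's.
- processor: Food processor (fixed): white round motor base 172 mm across with a clear open bowl on top; the bowl's rim is 183 mm above the origin, inside radius 66 mm at the floor, 80 mm at the rim; its handle sticks out to 126 mm from the axis along -y. Origin: under the middle; z up.
- drive_seat (a point): Middle of the round steel seat at the bottom of the bowl, on the spindle's axis; z up. Fully home, the hub's lower end lies on it. Three drive lugs stand round the spindle's foot, 120 degrees apart, 7 mm wide, 11 mm high, reaching 20 mm from the axis; their angle varies and is not reported; the spindle is stiff to turn. With slots and lugs out of line the blade stops 11 mm too high.
- spindle_top (a point): Top of the upright steel drive spindle, 72 mm above the seat. The spindle is 24 mm across; its top 8 mm taper to 13 mm.
- mug: Blue and white mug, 78 x 112 x 92 mm, loose, a bystander. Origin under its middle.
- spice_jar: Spice jar with a yellow lid, 42 mm across, 96 mm tall, loose, a bystander. Origin under its middle.
- salt_shaker: Salt shaker with a grey top, 44 mm across, 90 mm tall, loose, a bystander. Origin under its middle.

How it is judged:
At the end, for the whole second after the job is handed in: The dough blade sits fully home on the spindle: its lower end within 4 mm of the seat in height and 4 mm of the spindle's axis, upright within 4 degrees, and at rest (horizontal distance between dough_blade and drive_seat below 0.004 m and z of dough_blade in the frame of drive_seat between -0.004 and 0.004 m and angle between dough_blade's own z axis and vertical below 0.07 rad and linear speed of dough_blade below 0.02 m/s); the robot touches nothing.
It fails at once if the dough blade is pressed on the food processor with more than 40 N (contact force between dough_blade and processor above 40 N).
It fails at once if the dough blade is dropped: it falls free of the fingers at more than 0.6 m/s (a fall of about 2 cm) (linear speed of dough_blade above 0.6 m/s and contact force between the fingers and dough_blade below 0.05 N).
It fails at once if the blue and white mug is moved by more than 3 cm (distance of mug from where it was at the start of the episode above 0.03 m).
It fails at once if the spice jar is moved by more than 3 cm (distance of spice_jar from where it was at the start of the episode above 0.03 m).
It fails at once if the salt shaker is moved by more than 3 cm (distance of salt_shaker from where it was at the start of the episode above 0.03 m).
It also fails if it takes over 61 s, if anything falls off the work surface, if the arm or the gripper's body presses on something with over 40 N, if the wrist force passes 120 N, or if a joint passes its speed limit or range.

ROBOT

A 6-joint arm with a two-finger parallel gripper is mounted at the origin on a cart in front of the work surface, level with it; the furniture and walls round the work are solid. World frame = base frame: x ahead of the robot, y to its left, z up, the work surface at z = 0. Lengths are in m, angles in rad, forces in N, time in s.
With the tool pointing down it reaches from about 0.325 to 0.9 m from the base axis. Payload 6.1 kg.
Tool frame: the origin (TCP) lies between the finger pads; the fingertips stand 25 mm ahead of it and the grasp point (between the pads) lies 6 mm ahead of it; z points along the fingers, y is the line along which they close (so a half turn about z gives the same grasp; the last joint's range is limited). The gripper opens to 85 mm and grips with 20 to 120 N. Pads are 22 mm wide; open, the fingers measure 114 mm over their backs; the gripper's body (76 mm by 85 mm) begins 54 mm behind the grasp point. The pads swing forward as they close: fully open they stand 13 mm farther back than shut.
Start: joints at [-1.365, 0.22, 1.526, -0, 1.395, -0.126], TCP at [0.204, -0.591, 0.256] pointing down, gripper open.
Joint ranges: [-2.98, 2.98], [-0.91, 2.08], [0.09, 2.57], [-1.24, 4.39], [0.2, 2.65], [-2.68, 2.68]. Speed limits (rad/s): [2.57, 2.57, 3.01, 3.14, 3.14, 3.14].

INTERFACE

Orientations are given as [roll, pitch, yaw] about the fixed x, y, z axes, in that order (R = Rz(yaw) Ry(pitch) Rx(roll)).
In Python, from workcell import ctrl gives the robot as it stands.
- The arm moves only by the tool play_rows, never from a script. Its argument "plan" is one flat list of numbers, 7 for each row, row after row: the shift along the world's x, y, z in units of 1 m (1.0 is 1 m), then the turn, a rotation vector about the world's x, y, z in units of 1.5 rad (1.0 is 1.5 rad), then the closure, from -1 (fully open) to 1 (shut). In form: [tx, ty, tz, ax, ay, az, jaw, tx, ty, tz, ax, ay, az, jaw, ...]. A call has 1 to 20 rows; each row is the pose to reach, as a shift and turn from the pose commanded when the call began; what a row does not reach only later rows make up. A row lasts 1/10 s, in which the tool goes at most 50 mm and 8.59 degrees, less where a joint would pass 70% of its speed; a pose out of reach is approached as far as the arm can. A call with a number of a shift or a turn outside -1 to 1 is refused whole. A call with a gripper value outside its range is refused whole. The fingers move at their own pace and stop on an object; the grip force is fixed at half the most. Time passes only in rows, so rows that repeat a pose let the fingers close. It gives the time, the measured TCP pose, the force, the opening and the grip force at its end, in the units of the state.
- ctrl.observe(): the state, without advancing time (a new reading comes with each control period).
- ctrl.snapshot(name): name is "scene" or "top"; returns (picture, depth): 480x640x3 uint8, red, green, blue; 480x640 float32, m along the optical axis (not along the pixel's ray), 0 where there is no reading.
- ctrl.get_calibration(name): a dict with "K" (3x3 intrinsics, pixels), "R" (3x3) and "t" (3): a world point X has camera coordinates R X + t. Camera axes: x right, y down, z forward; pixel columns grow to the right and rows downward; lengths in m; the calibration is good to about 2 mm. A picture is of the moment at which its call begins. get_calibration takes no time and is no camera call.
- ctrl.job_done(): hands the job in; it is judged then, once.
Trained networks look in the newest picture that a camera, given by its name, has taken for a name from the list of things; names that differ only in an ending like _2 or _b are one class to them, and where a whole thing is asked for, a point or a joint stands for the part that bears it (a point fixed in the world has none). Each returns a list of dicts, best first, with "conf" (0 to 1); they miss things now and then, are a little off and sometimes report something else, mostly with a low value. They report only what shows in the picture. A call takes as long as a camera call.
- ctrl.look_for(camera, thing): "bbox" ([centre column, centre row, width, height] in pixels, round what is visible of it).
The state is a dict: "time_s": time; "joint_pos": joint angles; "qd": joint speeds; "joint_efforts": joint torques, N m; "tcp_pos": TCP position; "eef_rot": TCP orientation; "wrist_force": force on the tool from outside, world axes, zero at the start; "torque": the same for the moment, N m; "opening": finger opening in m; "grip_force": force on a finger pad.
Only numpy, scipy, OpenCV 4.12 (cv2) and the standard library are available. Lean on these libraries where they do the work, as an engineer would, in place of code of your own. Each camera call takes 0.05 s, during which the arm holds its last target. There are 200 camera calls.

## Working session

There is one attempt and no reset: what is moved stays moved. The work goes in short steps, Python scripts to look and compute and a tool call to move; the robot and the scene stay as the last step left them, time stands still between calls to the robot, and variables do not carry over. Pictures are saved under pics/ and viewed, at most 10 in all, crops included, and the job is handed in when it is done.

Besides the shell and the picture viewer there is one more tool, called after "Emit:" by a JSON object that holds its "name" and its "arguments", one argument or row to a line. play_rows: Moves the arm, as the interface text tells. Its arguments: {"type":"object","properties":{"plan":{"type":"array"}},"required":["plan"]}

```bash
mkdir -p pics; cat > h.py <<'E'
from workcell import ctrl
import numpy as np, cv2
np.set_printoptions(precision=4,suppress=True)
def snap(n,f=None):
    p,d=ctrl.snapshot(n)
    if f: cv2.imwrite('pics/'+f,cv2.cvtColor(p,cv2.COLOR_RGB2BGR))
    return p,d
def cloud(n,d):
    c=ctrl.get_calibration(n);K,R,t=[np.array(c[k]) for k in('K','R','t')]
    v,u=np.mgrid[:480,:640]
    X=np.stack([(u-K[0,2])/K[0,0]*d,(v-K[1,2])/K[1,1]*d,d],-1)
    W=(X-t.ravel())@R
    W[d==0]=np.nan
    return W
def proj(n,X):
    c=ctrl.get_calibration(n);K,R,t=[np.array(c[k]) for k in('K','R','t')]
    q=K@(R@np.asarray(X)+t.ravel());return q[:2]/q[2]
E
python3 - <<'E'
from h import *
for n in('scene','top'):
    p,d=snap(n,n+'0.png'); np.save(n+'_d.npy',d); np.save(n+'_p.npy',p)
    c=ctrl.get_calibration(n); print(n,-np.array(c['R']).T@np.array(c['t']).ravel(),c['K'][0][0])
    for th in('dough_blade','knob','stand','processor','spindle_top','drive_seat','mug','spice_jar','salt_shaker'):
        r=ctrl.look_for(n,th); print(th,[(np.round(x['bbox']),round(x['conf'],2)) for x in r[:2]])
print(ctrl.observe())
E
```

```text
scene [0.0516 0.8616 1.0601] 507.51526667907973
dough_blade [(array([332., 236.,  37.,  32.]), 0.66)]
knob [(array([330., 236.,  38.,  31.]), 0.61)]
stand [(array([330., 239.,  67.,  70.]), 0.83), (array([229., 332.,  87., 115.]), 0.24)]
processor [(array([228., 332.,  89., 114.]), 0.78), (array([330., 235.,  37.,  35.]), 0.22)]
spindle_top [(array([226., 331.,  92., 111.]), 0.91), (array([330., 238.,  67.,  72.]), 0.35)]
drive_seat [(array([228., 332.,  89., 111.]), 0.98)]
mug [(array([319., 295.,  32.,  47.]), 0.82), (array([330., 237.,  40.,  35.]), 0.37)]
spice_jar [(array([386., 175.,  10.,  30.]), 0.72)]
salt_shaker [(array([375., 198.,  17.,  27.]), 0.8), (array([229., 331.,  85., 115.]), 0.71)]
top [0.2042 0.0101 1.3628] 496.4447603360443
dough_blade [(array([329., 250.,  36.,  49.]), 0.6)]
knob [(array([329., 250.,  32.,  49.]), 0.78)]
stand [(array([335., 251.,  61.,  57.]), 0.85), (array([418., 279.,  17.,  19.]), 0.35)]
processor [(array([184., 217.,  85.,  83.]), 0.6), (array([338., 253.,  56.,  50.]), 0.36)]
spindle_top [(array([185., 214.,  90.,  85.]), 0.76)]
drive_seat [(array([184., 215.,  89.,  83.]), 0.6), (array([459., 274.,  29.,  20.]), 0.44)]
mug [(array([259., 263.,  44.,  36.]), 0.84)]
spice_jar [(array([457., 275.,  32.,  22.]), 0.79)]
salt_shaker [(array([416., 280.,  19.,  20.]), 0.47)]
{'time_s': 1.0, 'joint_pos': array([-1.3651,  0.2204,  1.5265,  0.    ,  1.3947, -0.1261]), 'qd': array([ 0.0006,  0.0019,  0.0004,  0.0003,  0.0007, -0.0002]), 'joint_efforts': array([  0.0002, -49.6858, -38.9738,  -0.0001,   0.0006,   0.    ]), 'tcp_pos': array([ 0.2036, -0.5909,  0.2563]), 'eef_rot': array([ 3.1416, -0.    ,  0.3318]), 'wrist_force': array([ 0.8682,  0.5993, -0.3273]), 'torque': array([-0.0564, -0.0007, -0.034 ]), 'grip_force': 0.0, 'opening': 0.08526712006677584}
```

```bash
python3 - <<'E'
from h import *
p=np.load('top_p.npy')[...,::-1]; s=np.load('scene_p.npy')[...,::-1]
a=cv2.resize(p[150:320,120:480],(800,378),interpolation=cv2.INTER_CUBIC)
cv2.imwrite('pics/a.png',a)
b=cv2.resize(s[150:400,160:420],(624,600),interpolation=cv2.INTER_CUBIC)
cv2.imwrite('pics/b.png',b)
for n in('top','scene'):
    d=np.load(n+'_d.npy');W=cloud(n,d);np.save(n+'_W.npy',W)
    for nm,(u,v) in {'top':dict(knob=(329,250),jar=(457,275),salt=(416,280),mug=(259,263),proc=(184,216)),'scene':dict(knob=(330,236),jar=(386,165),salt=(375,190),mug=(319,285),proc=(228,332))}[n].items(): print(n,nm,W[v,u])
E
```

```text
top knob [ 0.4375 -0.01    0.1136]
top jar [ 0.3897 -0.3414  0.0954]
top salt [ 0.3741 -0.2389  0.0816]
top mug [0.4113 0.1791 0.0149]
top proc [0.5097 0.368  0.1186]
scene knob [0.4354 0.0015 0.0919]
scene jar [ 0.3991 -0.3386  0.0978]
scene salt [ 0.3944 -0.2324  0.0827]
scene mug [0.4118 0.1249 0.0372]
scene proc [0.5121 0.3824 0.1155]
```

View pics/a.png

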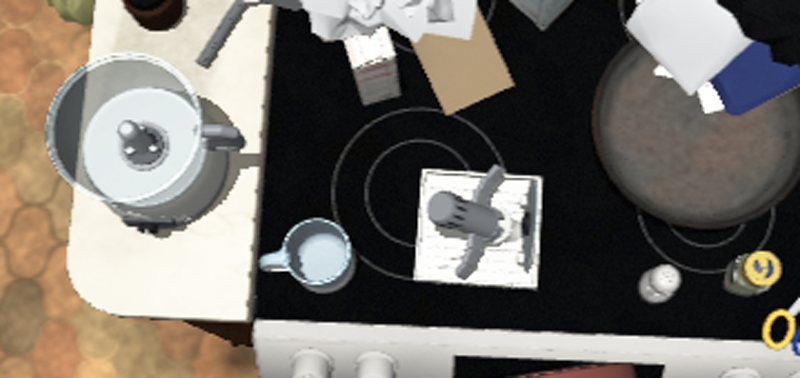

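View pics/b.png

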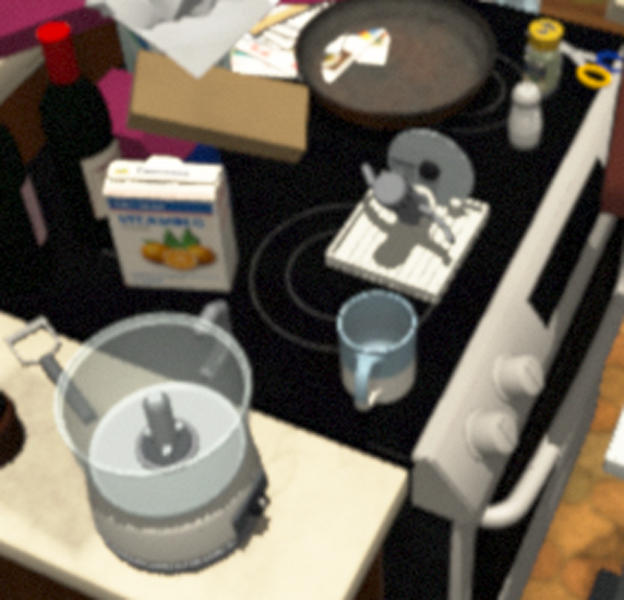

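```bash
cat > fit.py <<'E'
from h import *
from scipy.optimize import least_squares
Wt,Ws=np.load('top_W.npy'),np.load('scene_W.npy')
# tray: top-surface points
for n,W in(('top',Wt),('scene',Ws)):
    P=W.reshape(-1,3); img=np.load(n+'_p.npy').reshape(-1,3).astype(int)
    m=(abs(P[:,2]-.02)<.012)&(abs(P[:,0]-.44)<.12)&(abs(P[:,1]+.03)<.12)&(img.min(1)>120)
    r=cv2.minAreaRect(P[m,:2].astype(np.float32)); print(n,'tray',m.sum(),r,'z',np.median(P[m,2]))
    # blade
    img=img.reshape(480,640,3)
    m=(P[:,2]>.05)&(P[:,2]<.2)&(abs(P[:,0]-.44)<.09)&(abs(P[:,1]+.03)<.09)
    print('blade pts',m.sum(),P[m].min(0),P[m].max(0)); np.save(n+'_bl.npy',P[m])
    # processor
    for z0 in np.arange(.09,.22,.01):
        m=(abs(P[:,2]-z0-.005)<.005)&(np.hypot(P[:,0]-.51,P[:,1]-.375)<.045)
        if m.sum(): print('  z%.2f'%z0,m.sum(),P[m].mean(0),P[m,:2].min(0),P[m,:2].max(0))
    m=(P[:,2]>.16)&(np.hypot(P[:,0]-.51,P[:,1]-.375)<.13)
    print('hi',m.sum(),P[m].min(0),P[m].max(0)) if m.any() else 0
E
python3 fit.py
```

```text
top tray 1015 ((0.419979453086853, -0.03543293476104736), (0.20914316177368164, 0.2010486125946045), 89.40621185302734) z 0.011874062009938461
blade pts 1020 [ 0.3852 -0.0921  0.0501] [0.5155 0.0366 0.1488]
  z0.09 307 [0.5112 0.3713 0.0934] [0.4677 0.3307] [0.5549 0.4155]
  z0.10 37 [0.5138 0.3723 0.1042] [0.4982 0.3571] [0.537  0.3934]
  z0.11 14 [0.5127 0.3692 0.1152] [0.508  0.3643] [0.5228 0.3797]
  z0.12 15 [0.5136 0.3689 0.1255] [0.5067 0.3642] [0.5264 0.3793]
  z0.13 11 [0.514  0.3692 0.136 ] [0.5074 0.3636] [0.5261 0.379 ]
  z0.14 12 [0.5117 0.3707 0.145 ] [0.5072 0.3634] [0.5213 0.3861]
  z0.15 24 [0.5151 0.3718 0.1557] [0.5075 0.3647] [0.5302 0.3874]
  z0.16 55 [0.5182 0.3745 0.1646] [0.5088 0.3625] [0.5298 0.3847]
  z0.17 2 [0.5175 0.3721 0.172 ] [0.5139 0.3693] [0.5212 0.3749]
hi 1409 [0.433  0.2454 0.16  ] [0.6067 0.4632 0.9251]
scene tray 828 ((0.4194968044757843, -0.01038806140422821), (0.18936511874198914, 0.2037290334701538), 88.12041473388672) z 0.0121063427060311
blade pts 1045 [ 0.3842 -0.0975  0.05  ] [0.5139 0.0361 0.1449]
  z0.09 307 [0.5145 0.3778 0.0936] [0.4774 0.3305] [0.5542 0.4085]
  z0.10 57 [0.5154 0.3778 0.1047] [0.5049 0.3548] [0.5389 0.3905]
  z0.11 29 [0.5124 0.38   0.1143] [0.5066 0.3661] [0.527  0.3865]
  z0.12 30 [0.5128 0.38   0.1242] [0.5059 0.3657] [0.5245 0.3862]
  z0.13 32 [0.5132 0.3812 0.1351] [0.5063 0.3695] [0.5267 0.3862]
  z0.14 32 [0.5126 0.3802 0.1455] [0.5064 0.3674] [0.5278 0.3864]
  z0.15 38 [0.514  0.3794 0.1562] [0.5062 0.3627] [0.5291 0.387 ]
  z0.16 64 [0.5166 0.3759 0.1642] [0.5072 0.3654] [0.528  0.3855]
  z0.17 1 [0.5172 0.3751 0.1707] [0.5172 0.3751] [0.5172 0.3751]
hi 1242 [0.4309 0.2516 0.16  ] [0.6061 0.4613 0.1819]
```

```bash
cat > fit2.py <<'E'
from h import *
from scipy.optimize import least_squares
P=np.vstack([np.load(n+'_bl.npy') for n in('top','scene')]); src=np.r_[np.zeros(len(np.load('top_bl.npy'))),np.ones(len(np.load('scene_bl.npy')))]
def ax(az,t): return np.array([np.sin(t)*np.cos(az),np.sin(t)*np.sin(az),np.cos(t)])
# p=[knob centre xyz, az, tilt]
def sdf(p,Q):
    a=ax(p[3],p[4]); d=Q-p[:3]; h=d@a; r=np.linalg.norm(d-np.outer(h,a),axis=1)
    return h,r
def res(p,Q):
    h,r=sdf(p,Q); dx=r-.0195; dz=h-.016
    return np.where((dx>0)&(dz>0),np.hypot(dx,dz),np.maximum(dx,dz))
p=np.array([.437,-.005,.108,np.radians(92),np.radians(35)])
for it in range(6):
    h,r=sdf(p,P); m=(h>-.02)&(r<.028)&(h<.03)
    for free in (0,):
        s=least_squares(lambda q:np.r_[res(q,P[m])/.001,(q[4]-np.radians(35))/.02],p,loss='soft_l1'); p=s.x
print('knob',p[:3],np.degrees(p[3:]),m.sum(),'res',np.median(abs(res(p,P[m]))))
for k in(0,1):
    s=least_squares(lambda q:np.r_[res(q,P[m&(src==k)])/.001,(q[4:]-np.radians(35))/.02,(q[3]-p[3])/.03],p,loss='soft_l1'); print(k,s.x[:3],np.degrees(s.x[3:]))
a=ax(p[3],p[4]); print('axis',a,'collar',p[:3]-.096*a)
# arms: points at axial -.082..-.052 
h,r=sdf(p,P); m=(h<-.05)&(h>-.085)&(r>.035)&(r<.07)
e1=np.cross([0,0,1],a);e1/=np.linalg.norm(e1);e2=np.cross(a,e1)
D=P[m]-p[:3];an=np.arctan2(D@e2,D@e1);print('arms n',m.sum(),'angle from horiz',np.degrees(np.angle(np.exp(2j*an).mean())/2),'e1',e1)
# spindle
S=np.vstack([np.load(n+'_W.npy').reshape(-1,3) for n in('top','scene')])
for k,n in enumerate(('top','scene','both')):
    Q=S if k==2 else np.load(n+'_W.npy').reshape(-1,3)
    m=(Q[:,2]>.112)&(Q[:,2]<.158)&(np.hypot(Q[:,0]-.516,Q[:,1]-.374)<.02); Q2=Q[m]
    s=least_squares(lambda c:(np.hypot(*(Q2[:,:2]-c).T)-.012)/.001,[.516,.374],loss='soft_l1'); print(n,'spindle',s.x,m.sum())
    c=s.x; t=Q[np.hypot(*(Q[:,:2]-c).T)<.005]; print(' top z',np.median(t[:,2]))
    rr=np.hypot(*(Q[:,:2]-c).T); L=Q[(rr>.0135)&(rr<.021)&(Q[:,2]>.099)&(Q[:,2]<.115)]
    f=Q[(rr>.023)&(rr<.06)&(Q[:,2]<.12)]; print(' floor',np.median(f[:,2]), 'lug',len(L),np.degrees(np.angle(np.exp(3j*np.arctan2(L[:,1]-c[1],L[:,0]-c[0])).mean())/3), sorted(np.round(np.degrees(np.arctan2(L[:,1]-c[1],L[:,0]-c[0])))))
    b=Q[(Q[:,2]>.172)&(Q[:,2]<.2)&(rr>.07)&(rr<.086)]
    if len(b)>20:
        s=least_squares(lambda q:(np.hypot(b[:,0]-q[0],b[:,1]-q[1])-q[2])/.001,[*c,.08],loss='soft_l1');print(' rim',s.x,len(b))
p0=np.load('top_p.npy')[...,::-1]; u,v=proj('top',[*c,.105]); s0=np.load('scene_p.npy')[...,::-1];u2,v2=proj('scene',[*c,.105])
f=lambda I,u,v:cv2.resize(I[int(v)-20:int(v)+20,int(u)-20:int(u)+20],(400,400),interpolation=cv2.INTER_CUBIC)
cv2.imwrite('pics/c.png',np.hstack([f(p0,u,v),f(s0,u2,v2)]))
E
python3 fit2.py
```

```text
knob [0.4514 0.0128 0.1214] [86.6762 34.6523] 486 res 0.0010430012104257714
0 [0.4513 0.0136 0.1213] [86.0815 35.0229]
1 [0.4512 0.0117 0.1216] [87.4545 34.3966]
axis [0.033  0.5676 0.8226] collar [ 0.4482 -0.0417  0.0424]
arms n 285 angle from horiz -14.014761056319093 e1 [-0.9983  0.058   0.    ]
top spindle [0.5194 0.3763] 65
 top z 0.16687906062883537
 floor 0.08826430711711324 lug 27 7.3197061893044335 [np.float64(-147.0), np.float64(-126.0), np.float64(-124.0), np.float64(-120.0), np.float64(-117.0), np.float64(-114.0), np.float64(-112.0), np.float64(-109.0), np.float64(-104.0), np.float64(-100.0), np.float64(-78.0), np.float64(-63.0), np.float64(-11.0), np.float64(-8.0), np.float64(-4.0), np.float64(-0.0), np.float64(113.0), np.float64(118.0), np.float64(122.0), np.float64(129.0), np.float64(130.0), np.float64(131.0), np.float64(140.0), np.float64(140.0), np.float64(141.0), np.float64(145.0), np.float64(161.0)]
 rim [0.5188 0.3756 0.0835] 411
scene spindle [0.5192 0.3735] 140
 top z 0.16631979192788723
 floor 0.08391206334191054 lug 33 8.805884380541196 [np.float64(-135.0), np
[... 1188 characters left out ...]
np.float64(-60.0), np.float64(-4.0), np.float64(-1.0), np.float64(-1.0), np.float64(3.0), np.float64(7.0), np.float64(7.0), np.float64(11.0), np.float64(16.0), np.float64(20.0), np.float64(20.0), np.float64(24.0), np.float64(26.0), np.float64(111.0), np.float64(119.0), np.float64(122.0), np.float64(123.0), np.float64(124.0), np.float64(125.0), np.float64(126.0), np.float64(127.0), np.float64(127.0), np.float64(127.0), np.float64(129.0), np.float64(130.0), np.float64(131.0), np.float64(133.0), np.float64(135.0), np.float64(136.0), np.float64(136.0), np.float64(138.0), np.float64(139.0), np.float64(142.0), np.float64(156.0), np.float64(160.0), np.float64(168.0)]
 rim [0.5186 0.3749 0.0836] 869
```

View pics/c.png

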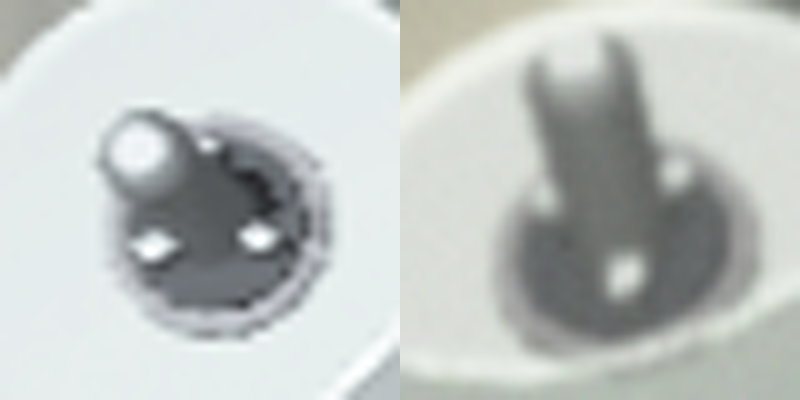

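```bash
cat > g.py <<'E'
from h import *
from scipy.spatial.transform import Rotation as Ro
K0=np.array([.4514,.0128,.1214]); a=np.array([.033,.5676,.8226]);a/=np.linalg.norm(a)
z=-a; y=np.cross([0,0,1],a); y=-y/np.linalg.norm(y); x=np.cross(y,z)
RG=Ro.from_matrix(np.stack([x,y,z],1))
def delta(pos,R,p0=None,R0=None):
    o=ctrl.observe(); p0=o['tcp_pos'] if p0 is None else p0; R0=Ro.from_euler('xyz',o['eef_rot']) if R0 is None else R0
    return np.r_[pos-p0,(R*R0.inv()).as_rotvec()/1.5]
E
python3 - <<'E'
from g import *
print(RG.as_matrix(), RG.as_euler('xyz'))
print('pre',delta(K0+a*.126,RG)); print('a',a)
P=np.vstack([np.load(n+'_bl.npy') for n in('top','scene')])
B=RG.inv().apply(P-K0)  # tool frame; blade z=-z
for lo in (.03,.04,.05,.058):
    for s in(1,-1):
        r=np.hypot(B[:,0],B[:,1]);m=(B[:,2]>.045)&(B[:,2]<.09)&(r>lo)&(r<lo+.01)&(B[:,1]*s>0)
        print(lo,s,m.sum(),np.degrees(np.median(np.arctan2(B[m,0]*s,B[m,1]*s))) if m.any() else '', B[m].mean(0))
c=np.array([.5192,.3748])
for n,pts in(('top',[(153,243),(258,236),(207,145)]),('scene',[(145,198),(276,172),(226,275)])):
    C=ctrl.get_calibration(n);K,R,t=[np.array(C[k]) for k in('K','R','t')];t=t.ravel()
    u,v=proj(n,[.5196,.3743,.105])
    for q in pts:
        px=np.array([int(u)-20+(q[0]+.5)/10-.5,int(v)-20+(q[1]+.5)/10-.5,1]);d=R.T@np.linalg.inv(K)@px;o=-R.T@t
        X=o+d*(.106-o[2])/d[2]; e=X[:2]-c; print(n,X,np.hypot(*e),np.degrees(np.arctan2(e[1],e[0])))
E
```

```text
[[ 0.0477  0.9983 -0.033 ]
 [ 0.8212 -0.058  -0.5676]
 [-0.5686  0.     -0.8226]] [-3.1416  0.6048  1.5127]
pre [ 0.252   0.6752 -0.0313 -0.3403  0.2579  0.762 ]
a [0.033  0.5676 0.8226]
0.03 1 29 -8.282005926462615 [-0.0049  0.0347  0.0622]
0.03 -1 44 -1.0801408066803773 [ 0.0008 -0.0349  0.0621]
0.04 1 30 -11.399493736725931 [-0.0098  0.043   0.0629]
0.04 -1 44 -6.3085502346203 [ 0.0028 -0.043   0.0644]
0.05 1 53 -16.590636639114962 [-0.0245  0.0412  0.0699]
0.05 -1 48 -10.014931247840723 [-0.0007 -0.0453  0.0692]
0.058 1 67 -22.201080036502187 [-0.0384  0.0395  0.0727]
0.058 -1 62 -12.133914753031576 [-0.017  -0.0398  0.0735]
top [0.5098 0.3874 0.106 ] 0.015716190189834382 126.54688509328462
top [0.5129 0.3602 0.106 ] 0.015887216575877293 -113.36848445587445
top [0.5368 0.3759 0.106 ] 0.017677510401301878 3.583481387850264
scene [0.5346 0.3779 0.106 ] 0.015762717711485068 11.485731915025832
scene [0.5115 0.36   0.106 ] 0.016679085631251686 -117.65689480310417
scene [0.5074 0.3877 0.106 ] 0.017531977824026383 132.43413478595116
```

Emit:
{"name": "play_rows", "arguments": {
  "plan": [0.1, 0.3, 0.03, -0.15, 0.12, 0.35, -1, 0.252, 0.675, -0.031, -0.34, 0.258, 0.762, -1, 0.252, 0.675, -0.031, -0.34, 0.258, 0.762, -1, 0.252, 0.675, -0.031, -0.34, 0.258, 0.762, -1, 0.252, 0.675, -0.031, -0.34, 0.258, 0.762, -1, 0.252, 0.675, -0.031, -0.34, 0.258, 0.762, -1, 0.252, 0.675, -0.031, -0.34, 0.258, 0.762, -1, 0.252, 0.675, -0.031, -0.34, 0.258, 0.762, -1, 0.252, 0.675, -0.031, -0.34, 0.258, 0.762, -1, 0.252, 0.675, -0.031, -0.34, 0.258, 0.762, -1, 0.252, 0.675, -0.031, -0.34, 0.258, 0.762, -1, 0.252, 0.675, -0.031, -0.34, 0.258, 0.762, -1, 0.252, 0.675, -0.031, -0.34, 0.258, 0.762, -1, 0.252, 0.675, -0.031, -0.34, 0.258, 0.762, -1, 0.252, 0.675, -0.031, -0.34, 0.258, 0.762, -1, 0.252, 0.675, -0.031, -0.34, 0.258, 0.762, -1, 0.252, 0.675, -0.031, -0.34, 0.258, 0.762, -1, 0.252, 0.675, -0.031, -0.34, 0.258, 0.762, -1]
}}

```text
time_s: 2.8
tcp_pos: [0.4552, 0.0833, 0.2253]
eef_rot: [-3.141, 0.605, 1.512]
wrist_force: [-0.1, -0.9, 0.1]
opening: 0.0851
grip_force: 0.0
```

```bash
python3 - <<'E'
from g import *
o=ctrl.observe();print(o['time_s'],o['joint_pos'],o['tcp_pos'])
print('grasp',delta(K0+a*.006,RG))
E
```

```text
2.8 [ 0.3589  0.0796  1.8513 -0.548   1.4973  0.5397] [0.4552 0.0833 0.2253]
grasp [-0.0036 -0.0671 -0.099   0.0001 -0.0004  0.0006]
```

Emit:
{"name": "play_rows", "arguments": {
  "plan": [-0.001, -0.017, -0.025, 0, 0, 0, -1, -0.002, -0.034, -0.05, 0, 0, 0, -1, -0.003, -0.05, -0.074, 0, 0, 0, -1, -0.0036, -0.06, -0.088, 0, 0, 0, -1, -0.0036, -0.067, -0.099, 0, 0, 0, -1, -0.0036, -0.067, -0.099, 0, 0, 0, -1, -0.0036, -0.067, -0.099, 0, 0, 0, 0, -0.0036, -0.067, -0.099, 0, 0, 0, 0, -0.0036, -0.067, -0.099, 0, 0, 0, 0.5, -0.0036, -0.067, -0.099, 0, 0, 0, 1, -0.0036, -0.067, -0.099, 0, 0, 0, 1, -0.0036, -0.067, -0.099, 0, 0, 0, 1, -0.0036, -0.067, -0.099, 0, 0, 0, 1, -0.0036, -0.067, -0.099, 0, 0, 0, 1]
}}

```text
time_s: 4.2
tcp_pos: [0.4528, 0.0177, 0.1273]
eef_rot: [3.14, 0.604, 1.512]
wrist_force: [-0.7, 3.3, 6.6]
opening: 0.0376
grip_force: 59.6
```

```bash
python3 - <<'E'
from g import *
o=ctrl.observe();print(o)
a0,_=snap('top');b0,_=snap('scene')
f=lambda n,I:(lambda q:cv2.resize(I[int(q[1])-50:int(q[1])+50,int(q[0])-50:int(q[0])+50,::-1],(400,400),interpolation=cv2.INTER_CUBIC))(proj(n,K0))
cv2.imwrite('pics/d.png',np.hstack([f('top',a0),f('scene',b0)]))
E
```

```text
{'time_s': 4.2, 'joint_pos': array([ 0.2377,  0.1459,  1.9883, -0.6067,  1.2653,  0.5599]), 'qd': array([-0.0001, -0.0004, -0.0002,  0.0004, -0.0007,  0.0019]), 'joint_efforts': array([ -1.8178, -35.6463, -28.9232,  -2.5389,   1.1989,   0.0075]), 'tcp_pos': array([0.4528, 0.0177, 0.1273]), 'eef_rot': array([3.1398, 0.6041, 1.5122]), 'wrist_force': array([-0.6794,  3.2598,  6.6078]), 'torque': array([ 0.1812,  0.1391, -0.0861]), 'grip_force': 59.61663544178009, 'opening': 0.0376212028191489}
```

View pics/d.png

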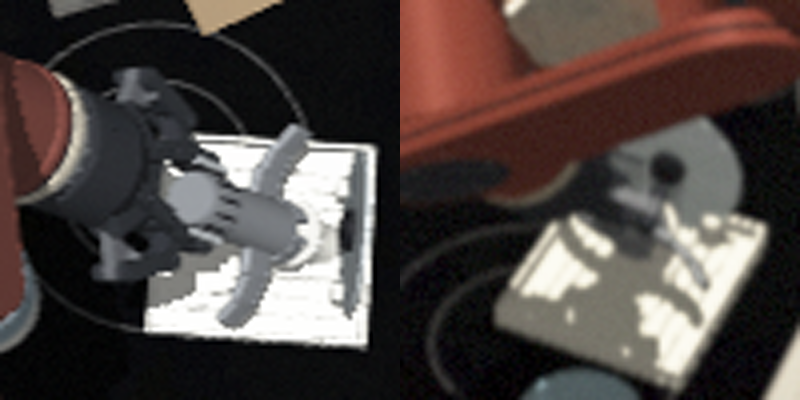

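Emit:
{"name": "play_rows", "arguments": {
  "plan": [0.0003, 0.0057, 0.0082, 0, 0, 0, 1, 0.0007, 0.0114, 0.0165, 0, 0, 0, 1, 0.001, 0.017, 0.0247, 0, 0, 0, 1, 0.0013, 0.0227, 0.0329, 0, 0, 0, 1, 0.0017, 0.0284, 0.0411, 0, 0, 0, 1, 0.002, 0.034, 0.0494, 0, 0, 0, 1, 0.0023, 0.0397, 0.0576, 0, 0, 0, 1, 0.0026, 0.0454, 0.0658, 0, 0, 0, 1, 0.003, 0.051, 0.074, 0, 0, 0, 1, 0.0033, 0.0568, 0.0823, 0, 0, 0, 1, 0.0033, 0.0568, 0.0823, 0, 0, 0, 1, 0.0033, 0.0568, 0.0823, 0, 0, 0, 1]
}}

```text
time_s: 5.5
tcp_pos: [0.4553, 0.0741, 0.2087]
eef_rot: [-3.141, 0.604, 1.513]
wrist_force: [0.5, -0.2, -1.4]
opening: 0.0376
grip_force: 60.2
```

```bash
python3 - <<'E'
from g import *
o=ctrl.observe();p=o['tcp_pos'];R0=Ro.from_euler('xyz',o['eef_rot'])
print(o['wrist_force'],o['torque'],o['opening'],p)
# upright: minimal rotation taking tool z to -Z
zt=R0.apply([0,0,1]); v=np.cross(zt,[0,0,-1]); ang=np.arcsin(np.linalg.norm(v)); U=Ro.from_rotvec(v/np.linalg.norm(v)*ang)
R1=U*R0; print('upright euler',R1.as_euler('xyz'),'rotvec/1.5',U.as_rotvec()/1.5)
# arm direction after upright: arms along tool y rotated -12deg (x component per +y)
for ang in(-5,-12,-18):
    t=np.radians(ang); ydir=R1.apply([np.sin(t),np.cos(t),0]); yaw=np.degrees(np.arctan2(ydir[1],ydir[0])); xa=yaw-90
    print(ang,'slot angle mod120 cand',xa%120,(xa+60)%120)
print('shift to above spindle', np.array([.519,.3748,.33])-p)
snap('top','e_t.png');snap('scene','e_s.png')
a0=cv2.imread('pics/e_t.png');b0=cv2.imread('pics/e_s.png')
f=lambda n,I:(lambda q:cv2.resize(I[int(q[1])-50:int(q[1])+50,int(q[0])-50:int(q[0])+50],(400,400),interpolation=cv2.INTER_CUBIC))(proj(n,p-.08*a))
cv2.imwrite('pics/e.png',np.hstack([f('top',a0),f('scene',b0)]))
E
```

```text
[ 0.4994 -0.194  -1.3636] [ 0.4162 -0.0143 -0.0416] 0.037633591662631374 [0.4553 0.0741 0.2087]
upright euler [-3.1416  0.      1.5129] rotvec/1.5 [ 0.4023 -0.0234  0.    ]
-5 slot angle mod120 cand 21.685461450577606 81.6854614505776
-12 slot angle mod120 cand 14.685461450577606 74.6854614505776
-18 slot angle mod120 cand 8.685461450577606 68.6854614505776
shift to above spindle [0.0637 0.3007 0.1213]
```

View pics/e.png

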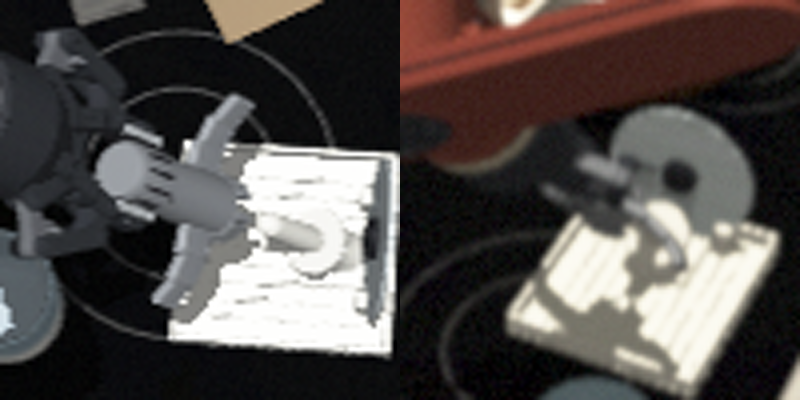

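Emit:
{"name": "play_rows", "arguments": {
  "plan": [0, 0.01, 0.04, 0, 0, 0, 1, 0.005, 0.03, 0.08, 0.1, -0.006, 0, 1, 0.015, 0.07, 0.115, 0.2, -0.012, 0, 1, 0.025, 0.11, 0.1213, 0.3, -0.018, 0, 1, 0.035, 0.15, 0.1213, 0.4023, -0.0234, 0, 1, 0.045, 0.19, 0.1213, 0.4023, -0.0234, 0, 1, 0.053, 0.23, 0.1213, 0.4023, -0.0234, 0, 1, 0.06, 0.265, 0.1213, 0.4023, -0.0234, 0, 1, 0.0637, 0.29, 0.1213, 0.4023, -0.0234, 0, 1, 0.0637, 0.3007, 0.1213, 0.4023, -0.0234, 0, 1, 0.0637, 0.3007, 0.1213, 0.4023, -0.0234, 0, 1, 0.0637, 0.3007, 0.1213, 0.4023, -0.0234, 0, 1, 0.0637, 0.3007, 0.1213, 0.4023, -0.0234, 0, 1]
}}

```text
time_s: 6.9
tcp_pos: [0.5191, 0.3733, 0.33]
eef_rot: [-3.141, 0.001, 1.512]
wrist_force: [0.1, 0.4, -2.2]
opening: 0.0376
grip_force: 60.5
```

```bash
python3 - <<'E'
from g import *
from scipy.optimize import least_squares
o=ctrl.observe();p=o['tcp_pos'];print(p,o['eef_rot'],o['wrist_force'],o['torque'],o['joint_pos'])
Q=[]
for n in('top','scene'):
    I,d=snap(n,'f_%s.png'%n); W=cloud(n,d).reshape(-1,3)
    r=np.hypot(*(W[:,:2]-p[:2]).T); m=(W[:,2]>p[2]-.115)&(W[:,2]<p[2]-.03)&(r<.075)
    Q.append(W[m]);print(n,m.sum())
Q=np.vstack(Q); b=p[2]-.102
# hub between arms top and knob
h=Q[(Q[:,2]>b+.046)&(Q[:,2]<b+.075)&(np.hypot(*(Q[:,:2]-p[:2]).T)<.03)]
if len(h)>15:
    s=least_squares(lambda q:(np.hypot(h[:,0]-q[0]-q[3]*(h[:,2]-p[2]),h[:,1]-q[1]-q[4]*(h[:,2]-p[2]))-q[2])/.001,[*p[:2],.02,0,0],loss='soft_l1');print('hub',len(h),s.x,p[:2])
A=Q[(np.hypot(*(Q[:,:2]-p[:2]).T)>.03)&(Q[:,2]>b+.01)&(Q[:,2]<b+.05)]
for lo in(.03,.04,.05,.06):
    e=A[:,:2]-p[:2];r=np.hypot(*e.T);m=(r>lo)&(r<lo+.01);an=np.degrees(np.arctan2(e[m,1],e[m,0]))
    print(lo,m.sum(),[np.median(an[k]) if k.any() else None for k in(abs(an)<60,abs(an)>120)],np.median(A[m,2])-b)
a0,b0=[cv2.imread('pics/f_%s.png'%n) for n in('top','scene')]
f=lambda n,I:(lambda q:cv2.resize(I[int(q[1])-50:int(q[1])+50,int(q[0])-50:int(q[0])+50],(400,400),interpolation=cv2.INTER_CUBIC))(proj(n,p-[0,0,.1]))
cv2.imwrite('pics/f.png',np.hstack([f('top',a0),f('scene',b0)]))
E
```

```text
[0.5191 0.3733 0.33  ] [-3.1413  0.0007  1.5116] [ 0.0669  0.3868 -2.1501] [-0.0308 -0.0422  0.0292] [ 0.5004  0.2193  1.391  -0.0004  1.532   0.5596]
top 247
scene 644
hub 180 [0.5195 0.3735 0.0175 0.0169 0.0243] [0.5191 0.3733]
0.03 95 [np.float64(-8.480018552221916), np.float64(170.84787656614498)] 0.03520415745440869
0.04 76 [np.float64(-14.286064919203707), np.float64(166.8595126683761)] 0.0350991814147254
0.05 66 [np.float64(-19.28137984089305), np.float64(165.1290410284103)] 0.03303284179004573
0.06 69 [np.float64(-23.332737648959046), np.float64(158.77864268960036)] 0.030196753998549486
```

View pics/f.png

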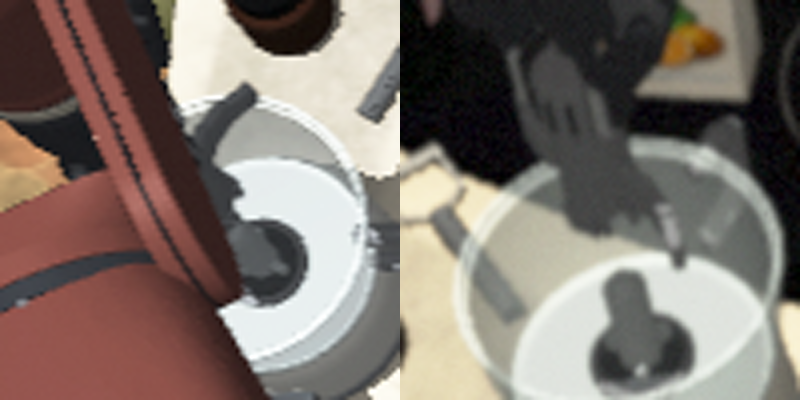

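Emit:
{"name": "play_rows", "arguments": {
  "plan": [0, 0.002, 0, 0, 0, -0.076, 1, 0, 0.002, -0.01, 0, 0, -0.151, 1, 0, 0.002, -0.025, 0, 0, -0.151, 1, 0, 0.002, -0.04, 0, 0, -0.151, 1, 0, 0.002, -0.05, 0, 0, -0.151, 1, 0, 0.002, -0.056, 0, 0, -0.151, 1, 0, 0.002, -0.06, 0, 0, -0.151, 1, 0, 0.002, -0.064, 0, 0, -0.151, 1, 0, 0.002, -0.067, 0, 0, -0.151, 1, 0, 0.002, -0.067, 0, 0, -0.151, 1]
}}

```text
time_s: 8.0
tcp_pos: [0.5189, 0.3766, 0.2627]
eef_rot: [-3.141, 0.0, 1.287]
wrist_force: [0.3, 1.1, -2.0]
opening: 0.0378
grip_force: 60.5
```

Emit:
{"name": "play_rows", "arguments": {
  "plan": [0, 0, -0.003, 0, 0, 0, 1, 0, 0, -0.006, 0, 0, 0, 1, 0, 0, -0.009, 0, 0, 0, 1, 0, 0, -0.012, 0, 0, 0, 1, 0, 0, -0.012, 0, 0, 0, 1]
}}

```text
time_s: 8.5
tcp_pos: [0.5187, 0.3764, 0.2501]
eef_rot: [-3.14, 0.001, 1.286]
wrist_force: [0.0, -0.4, -1.6]
opening: 0.0374
grip_force: 60.5
```

Emit:
{"name": "play_rows", "arguments": {
  "plan": [0, 0, -0.005, 0, 0, 0, 1, 0, 0, -0.01, 0, 0, 0, 1, 0, 0, -0.015, 0, 0, 0, 1, 0, 0, -0.02, 0, 0, 0, 1, 0, 0, -0.025, 0, 0, 0, 1, 0, 0, -0.03, 0, 0, 0, 1, 0, 0, -0.034, 0, 0, 0, 1, 0, 0, -0.036, 0, 0, 0, 1, 0, 0, -0.036, 0, 0, 0, 1]
}}

```text
time_s: 9.4
tcp_pos: [0.5188, 0.3765, 0.2144]
eef_rot: [-3.141, 0.001, 1.286]
wrist_force: [0.2, 0.5, -1.2]
opening: 0.0374
grip_force: 60.5
```

Now 1 mm steps to feel the lugs.

Emit:
{"name": "play_rows", "arguments": {
  "plan": [0, 0, -0.001, 0, 0, 0, 1, 0, 0, -0.002, 0, 0, 0, 1, 0, 0, -0.003, 0, 0, 0, 1, 0, 0, -0.004, 0, 0, 0, 1, 0, 0, -0.005, 0, 0, 0, 1, 0, 0, -0.005, 0, 0, 0, 1]
}}

```text
time_s: 10.0
tcp_pos: [0.5191, 0.3766, 0.2101]
eef_rot: [-3.141, -0.0, 1.286]
wrist_force: [-1.6, 0.2, 0.4]
opening: 0.0378
grip_force: 60.5
```

Emit:
{"name": "play_rows", "arguments": {
  "plan": [0, 0, -0.0005, 0, 0, 0, 1, 0, 0, -0.001, 0, 0, 0, 1, 0, 0, -0.001, 0, 0, 0, 1]
}}

```text
time_s: 10.3
tcp_pos: [0.5192, 0.3768, 0.2096]
eef_rot: [3.141, -0.001, 1.286]
wrist_force: [0.0, -0.9, 2.9]
opening: 0.0374
grip_force: 60.6
```

Emit:
{"name": "play_rows", "arguments": {
  "plan": [0, 0, -0.001, 0, 0, -0.023, 1, 0, 0, -0.001, 0, 0, -0.047, 1, 0, 0, -0.001, 0, 0, -0.07, 1, 0, 0, -0.001, 0, 0, -0.093, 1, 0, 0, -0.001, 0, 0, -0.093, 1]
}}

```text
time_s: 10.8
tcp_pos: [0.5188, 0.3764, 0.2073]
eef_rot: [-3.141, 0.001, 1.147]
wrist_force: [0.6, -0.3, -1.5]
opening: 0.0376
grip_force: 60.8
```

```bash
python3 -c "
from h import *
o=ctrl.observe();print(o['torque'],o['wrist_force'],o['joint_pos'],o['tcp_pos'])"
```

```text
[ 0.0443 -0.057  -0.0191] [ 0.564  -0.272  -1.5463] [0.5047 0.2949 1.5307 0.0002 1.3171 0.9289] [0.5188 0.3764 0.2073]
```

It dropped (z 0.2073, no contact force): the slots found the lugs. Going down.

Emit:
{"name": "play_rows", "arguments": {
  "plan": [0, 0, -0.001, 0, 0, 0, 1, 0, 0, -0.002, 0, 0, 0, 1, 0, 0, -0.003, 0, 0, 0, 1, 0, 0, -0.004, 0, 0, 0, 1, 0, 0, -0.004, 0, 0, 0, 1]
}}

```text
time_s: 11.3
tcp_pos: [0.5189, 0.3765, 0.2036]
eef_rot: [-3.141, 0.0, 1.147]
wrist_force: [0.1, 0.5, -2.6]
opening: 0.0374
grip_force: 60.8
```

Emit:
{"name": "play_rows", "arguments": {
  "plan": [0, 0, -0.001, 0, 0, 0, 1, 0, 0, -0.002, 0, 0, 0, 1, 0, 0, -0.003, 0, 0, 0, 1, 0, 0, -0.004, 0, 0, 0, 1, 0, 0, -0.005, 0, 0, 0, 1, 0, 0, -0.005, 0, 0, 0, 1]
}}

```text
time_s: 11.9
tcp_pos: [0.519, 0.3767, 0.1994]
eef_rot: [-3.141, -0.0, 1.147]
wrist_force: [-1.7, -0.4, 1.0]
opening: 0.0374
grip_force: 61.0
```

```bash
python3 -c "
from h import *
o=ctrl.observe();print(o['torque'],o['wrist_force'],o['joint_pos'],o['tcp_pos'])"
```

```text
[-0.1286  0.2675  0.0401] [-1.6513 -0.4485  0.9831] [0.5048 0.3017 1.5377 0.0003 1.3022 0.9287] [0.519  0.3767 0.1994]
```

Emit:
{"name": "play_rows", "arguments": {
  "plan": [0, 0, -0.001, 0, 0, 0, 1, 0, 0, -0.0015, 0, 0, 0, 1, 0, 0, -0.0015, 0, 0, 0, 1]
}}

```text
time_s: 12.2
tcp_pos: [0.5192, 0.3769, 0.1993]
eef_rot: [3.141, -0.001, 1.147]
wrist_force: [-2.5, -1.6, 8.3]
opening: 0.0378
grip_force: 61.6
```

Firm on the seat. Release, then retreat straight up.

Emit:
{"name": "play_rows", "arguments": {
  "plan": [0, 0, 0.001, 0, 0, 0, 0.6, 0, 0, 0.001, 0, 0, 0, 0.2, 0, 0, 0.001, 0, 0, 0, -0.3, 0, 0, 0.001, 0, 0, 0, -0.6, 0, 0, 0.001, 0, 0, 0, -0.6, 0, 0, 0.001, 0, 0, 0, -0.6, 0, 0, 0.001, 0, 0, 0, -0.6, 0, 0, 0.01, 0, 0, 0, -0.6, 0, 0, 0.03, 0, 0, 0, -0.6, 0, 0, 0.06, 0, 0, 0, -0.6, 0, 0, 0.1, 0, 0, 0, -0.6, 0, 0, 0.14, 0, 0, 0, -0.6, -0.04, -0.05, 0.16, 0, 0, 0, -0.6, -0.08, -0.1, 0.16, 0, 0, 0, -0.6, -0.12, -0.15, 0.16, 0, 0, 0, -0.6, -0.15, -0.2, 0.16, 0, 0, 0, -0.6, -0.15, -0.2, 0.16, 0, 0, 0, -0.6, -0.15, -0.2, 0.16, 0, 0, 0, -0.6]
}}

```text
time_s: 14.0
tcp_pos: [0.3665, 0.1737, 0.3585]
eef_rot: [3.14, -0.0, 1.144]
wrist_force: [0.7, 0.9, 0.8]
opening: 0.0681
grip_force: 0.0
```

```bash
python3 - <<'E'
from g import *
from scipy.optimize import least_squares
Q=[];c=np.array([.519,.3748])
for n in('top','scene'):
    I,d=snap(n,'g_%s.png'%n); W=cloud(n,d).reshape(-1,3)
    r=np.hypot(*(W[:,:2]-c).T); m=(W[:,2]>.12)&(W[:,2]<.24)&(r<.05); Q.append(W[m])
    k=(r<.012)&(W[:,2]<.24);print(n,m.sum(),'top z',np.median(W[k,2]))
Q=np.vstack(Q);h=Q[(Q[:,2]>.148)&(Q[:,2]<.203)&(np.hypot(*(Q[:,:2]-c).T)<.03)]
s=least_squares(lambda q:(np.hypot(h[:,0]-q[0]-q[3]*(h[:,2]-.17),h[:,1]-q[1]-q[4]*(h[:,2]-.17))-q[2])/.001,[*c,.02,0,0],loss='soft_l1');print('hub',len(h),s.x)
a0,b0=[cv2.imread('pics/g_%s.png'%n) for n in('top','scene')]
f=lambda n,I:(lambda q:cv2.resize(I[int(q[1])-50:int(q[1])+50,int(q[0])-50:int(q[0])+50],(400,400),interpolation=cv2.INTER_CUBIC))(proj(n,[*c,.15]))
cv2.imwrite('pics/g.png',np.hstack([f('top',a0),f('scene',b0)]))
E
```

```text
top 19 top z 0.2059511479817321
scene 672 top z 0.20650977104288606
hub 296 [ 0.519   0.3742  0.0192 -0.0287  0.0209]
```

View pics/g.png

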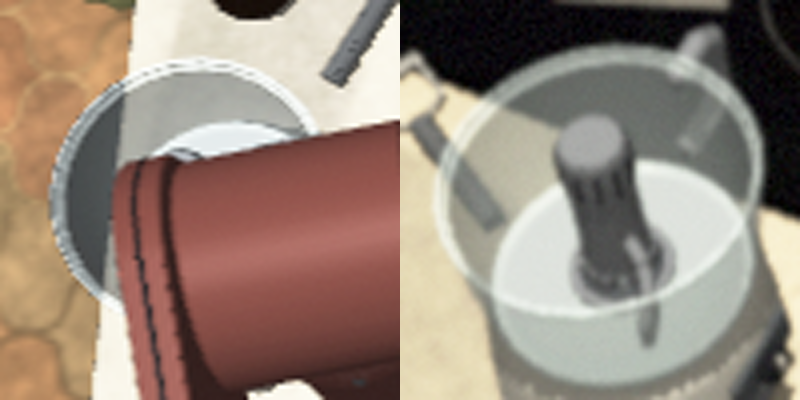

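```bash
python3 -c "
from h import *
print(ctrl.job_done())"
```

```text
the job is handed in; nothing more can be done
None
```

The dough blade is fully home and upright on the spindle with its slots over the drive lugs, by my last camera check; I let go of it and handed the job in at about 14 s, with no verdict returned.

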